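Unload the block heater into the rack in reverse order

TASK

Move the four amber bottles from the block heater to the empty white rack, one to a pocket, in reverse order: the bottle nearest the heater's control panel goes into the pocket farthest from the rack's carrying handle, the next one into the next pocket, and so on, so that the bottle farthest from the control panel ends beside the handle. Keep the bottles upright on the way and leave each one standing on its pocket's floor.

Things in the scene. Friction and masses are not known exactly. Their poses are not given: they have to be found in the camera images.
- bottle_tall: Loose amber glass straight bottle, 105 mm tall: body 30 mm across up to 85 mm, then a cap 28 mm across from 85 to 105 mm (the tallest, no shoulder); white cap; 110 g. Heights from its underside, where its origin lies; z up its axis; yaw means nothing. Starts in block_tall. Grip the cap from above, fingers closing across the row.
- bottle_short: Loose amber glass straight squat bottle, 75 mm tall: body 30 mm across up to 55 mm, then a wide overhanging cap 36 mm across from 55 to 75 mm (the shortest, widest cap); white cap; 75 g. Heights from its underside, where its origin lies; z up its axis; yaw means nothing. Starts in block_short. Grip the cap from above, fingers closing across the row.
- bottle_necked: Loose amber glass shouldered bottle, 94 mm tall: body 32 mm across up to 48 mm, rounded-in shoulder to a 16 mm neck, then a slim tall cap 20 mm across from 68 to 94 mm; white cap; 85 g. Heights from its underside, where its origin lies; z up its axis; yaw means nothing. Starts in block_necked. Grip the cap from above, fingers closing across the row.
- bottle_conical: Loose amber glass cone-shaped flask, 82 mm tall: foot 34 mm across, sides sloping in to an 18 mm neck at 56 mm, then a cap 24 mm across from 64 to 82 mm; white cap; 70 g. Heights from its underside, where its origin lies; z up its axis; yaw means nothing. Starts in block_conical. Grip the cap from above, fingers closing across the row.
- block_tall: Fixed aluminium block on the heater, 54 x 62 x 30 mm, in whose bore (38 mm wide, 22 mm deep) bottle_tall stands at the start. Origin: centre of its underside, 40 mm above the bench; the bottle's foot is 8 mm above it. The four blocks look alike, come in any order along the heater and stay put, so they show where each bottle stood.
- block_short: Fixed aluminium block on the heater, 54 x 62 x 30 mm, in whose bore (38 mm wide, 22 mm deep) bottle_short stands at the start. Origin: centre of its underside, 40 mm above the bench; the bottle's foot is 8 mm above it. The four blocks look alike, come in any order along the heater and stay put, so they show where each bottle stood.
- block_necked: Fixed aluminium block on the heater, 54 x 62 x 30 mm, in whose bore (38 mm wide, 22 mm deep) bottle_necked stands at the start. Origin: centre of its underside, 40 mm above the bench; the bottle's foot is 8 mm above it. The four blocks look alike, come in any order along the heater and stay put, so they show where each bottle stood.
- block_conical: Fixed aluminium block on the heater, 54 x 62 x 30 mm, in whose bore (38 mm wide, 22 mm deep) bottle_conical stands at the start. Origin: centre of its underside, 40 mm above the bench; the bottle's foot is 8 mm above it. The four blocks look alike, come in any order along the heater and stay put, so they show where each bottle stood.
- heater: Fixed white block heater, 236 x 84 x 40 mm, with the four blocks in a row along its own x, centres at x = -85.5, -28.5, +28.5, +85.5 mm, y = 0. Its grey control panel (62 mm long, 54 mm high, small display, black knob) is at its -x end. Origin on the bench under the middle of the row, z up.
- rack: Fixed white rack, 233 x 62 x 22 mm, empty at first: four open pockets along its own x, centres at x = -85.5, -28.5, +28.5, +85.5 mm, y = 0, each 52 x 52 mm inside, floor 5 mm above the bench, wall tops 22 mm. Arched steel carrying handle at its -x end, 12 mm beyond the wall, 46 mm high. Origin on the bench under the middle of the row, z up.
Things that resemble listed ones, but are neither listed nor needed, are in the scene too. Leave any turquoise look-alike of the bottle_short alone. Leave any blue look-alike of the bottle_conical alone.

How it is judged:
By the outcome, as a careful person would: the job done as asked, in the order asked, and still so for the second after the job is handed in, with the robot touching nothing.
It also fails if it takes over 112 s, if anything falls off the work surface, if the arm or the gripper's body presses on something with over 40 N, if the wrist force passes 120 N, or if a joint passes its speed limit or range.

ROBOT

A 7-joint arm with a two-finger parallel gripper is mounted at the origin on the work surface. World frame = base frame: x ahead of the robot, y to its left, z up, the work surface at z = 0. Lengths are in mm, angles in rad, forces in N, time in s.
With the tool pointing down it reaches from about 400 to 850 mm from the base axis. Payload 4.5 kg.
Tool frame: the origin (TCP) lies at the very end of the fingers, on their centre line; the grasp point (between the pads) lies 19 mm behind it; z points along the fingers, x is the direction in which the jaws open and shut, and the axes are right-handed (so a half turn about z gives the same grasp; the last joint's range is limited). The gripper opens to 88 mm and grips with 3 to 60 N. Pads are 18 mm wide; open, the fingers measure 123 mm over their backs; the gripper's body (75 mm by 187 mm) begins 45 mm behind the grasp point.
Start: joints at [-1.131, 0.689, -0.195, 1.565, 0.157, 0.902, -0.215], TCP at [246.705, 574.274, 238.743] pointing down, gripper open.
Joint ranges: [-3.01, 3.01], [-0.46, 2.08], [-1.47, 1.51], [0.13, 2.56], [-1, 4.14], [0.04, 2.09], [-2.66, 2.66]. Speed limits (rad/s): [2.57, 2.57, 3.14, 3.14, 3.14, 3.14, 3.14].

INTERFACE

Orientations are given as a unit quaternion [x, y, z, w].
In Python, from cell import bot gives the robot as it stands. The module is installed in compiled form; this text tells all that it offers. Calls block until the motion is done:
- bot.move_to(position, orientation): joint-space move of the TCP to a pose.
- bot.servo_line(position, orientation=None, vel=150, contact_N=None): straight line of the TCP; orientation=None keeps the orientation; vel is the mean speed in mm/s. With contact_N (N) it stops when the force on the tool has changed by that much, and returns True; else False.
- bot.move_j(angles): joint-space move.
- bot.open_gripper() and bot.grab(effort=None): open the fingers fully, or close them until they stop; effort is the grip in N (None keeps the last).
- bot.wait(seconds).
- bot.ik(position, orientation): joint angles nearest the present ones, or None.
- bot.get_state(): the state.
- bot.capture(name): name is "side" or "top"; returns the picture (400x640x3 uint8, blue, green, red); there is no depth.
- bot.calibration(name): a dict with "fovy" (degrees; the focal length in pixels is half the picture's height over the tangent of half this angle, whatever the lens; pixels are square), "cx", "cy" (the principal point, pixels), "rvec" (rotation vector, rad) and "tvec" (3), from world to camera coordinates, as OpenCV has them. Camera axes: x right, y down, z forward; pixel columns grow to the right and rows downward; lengths in mm; the calibration is good to about 2 mm. A picture is of the moment at which its call begins. calibration takes no time and is no camera call.
A pose or a line that the arm cannot do raises bot.IKError and nothing moves.
- bot.sign_off(): hands the job in, once; it reports no verdict.
The state is a dict: "time": time; "q": joint angles; "qvel": joint speeds; "effort": joint torques, N m; "eef_pos": TCP position; "ee_rot": TCP orientation; "contact_force": force on the tool from outside, world axes, zero at the start; "torque": the same for the moment, N m; "grip_width": finger opening in mm.
Only numpy, scipy, OpenCV 4.12 (cv2) and the standard library are available. Lean on these libraries where they do the work, as an engineer would, in place of code of your own. Each camera call takes 0.05 s, during which the arm holds its last target.

## Working session

There is one attempt and no reset: what is moved stays moved. The work goes in short steps, each a Python script; the robot and the scene stay as the last script left them, time stands still between calls to the robot, and variables do not carry over. Pictures are saved under pics/ and viewed, and the job is handed in when it is done.

```bash
mkdir -p pics; python3 - <<'E'
from cell import bot
import cv2
for n in("side","top"):
    cv2.imwrite(f"pics/{n}0.png",bot.capture(n)); print(n,bot.calibration(n))
s=bot.get_state();print(s)
E
```

```text
side {'fovy': 47.05430402627741, 'cx': 316.57148326378626, 'cy': 200.95600122786894, 'rvec': array([ 2.06099331, -0.82821775,  0.42869858]), 'tvec': array([-447.56981196,  263.21292478,  541.96714317])}
top {'fovy': 51.00014401142275, 'cx': 319.1776518782583, 'cy': 200.89560768684038, 'rvec': array([ 2.1158459 , -2.14232961,  0.20488997]), 'tvec': array([-50.90369336, 572.4764556 , 696.71019231])}
{'time': 0.1, 'q': array([-1.13118405,  0.68988393, -0.19453314,  1.56625962,  0.15733489,
        0.90247903, -0.21510205]), 'qvel': array([-0.0001953 , -0.00305133, -0.00188533, -0.00405542, -0.00060189,
        0.00112023, -0.00073844]), 'effort': array([-4.25169113e-03, -5.28502178e+01, -1.27192162e+00, -1.53836185e+01,
       -5.25641057e-02,  1.97648464e-03,  4.53172527e-05]), 'eef_pos': array([246.54411896, 573.69719762, 237.99544383]), 'ee_rot': array([ 8.35064272e-01,  5.50151791e-01, -6.42149680e-04,  5.05579141e-04]), 'contact_force': array([-0.38268774, -0.44057926, -0.31294596]), 'torque': array([-0.02521436, -0.00992598, -0.02870935]), 'grip_width': 87.75025924490792}
```

View pics/side0.png

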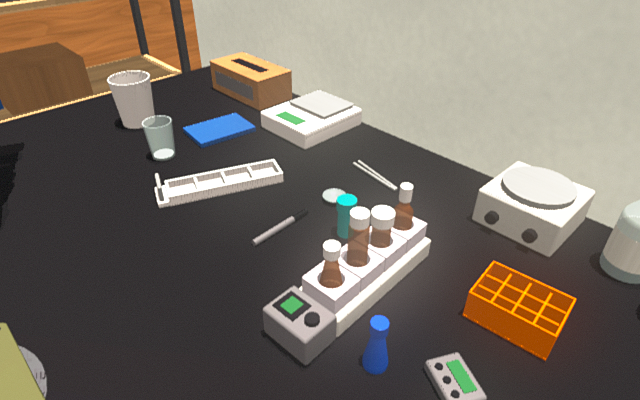

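View pics/top0.png

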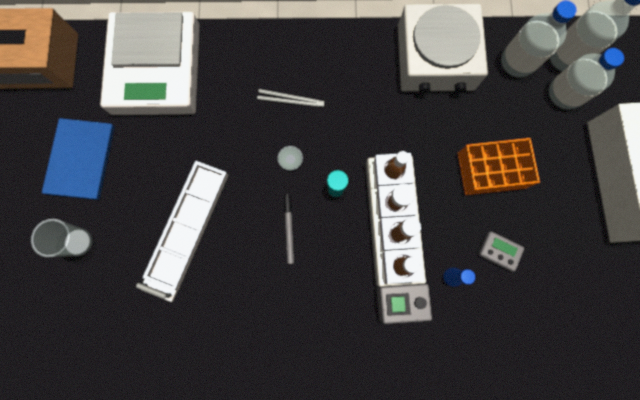

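Side view: the grey panel is at (300,320). From the panel outwards the amber bottles are conical (332,265), tall (358,235), short with wide cap (382,225) and slim-capped necked (405,205). The turquoise bottle (346,215) and the blue flask (377,345) are the look-alikes to leave alone. The white rack is at (220,182), with its handle at the left end (160,187). In the top view that handle is at (155,291). I'll enlarge both to pick points.

```bash
python3 - <<'E'
import cv2
t=cv2.imread("pics/top0.png");s=cv2.imread("pics/side0.png")
def c(im,x,y,w,h,k,n):
    o=cv2.resize(im[y:y+h,x:x+w],None,fx=k,fy=k,interpolation=cv2.INTER_CUBIC)
    for i in range(0,w,20):
        cv2.putText(o,str(x+i),(i*k,8),0,.3,(0,255,255),1);cv2.line(o,(i*k,10),(i*k,14),(0,255,255),1)
    for i in range(0,h,20):
        cv2.putText(o,str(y+i),(0,i*k+4),0,.3,(0,255,255),1);cv2.line(o,(20,i*k),(26,i*k),(0,255,255),1)
    cv2.imwrite("pics/"+n,o)
c(t,340,140,110,190,3,"th.png");c(t,130,150,110,160,3,"tr.png");c(s,255,170,190,190,3,"sh.png");c(s,145,150,150,60,5,"sr.png")
E
```

```text
(no output)
```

View pics/th.png

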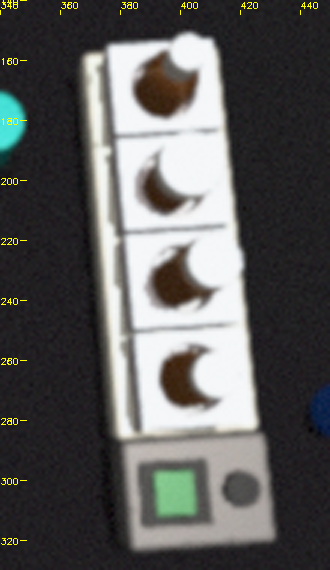

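View pics/tr.png

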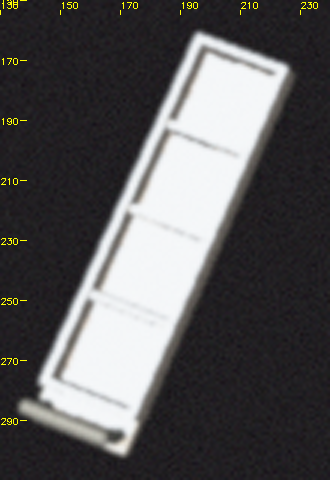

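View pics/sh.png

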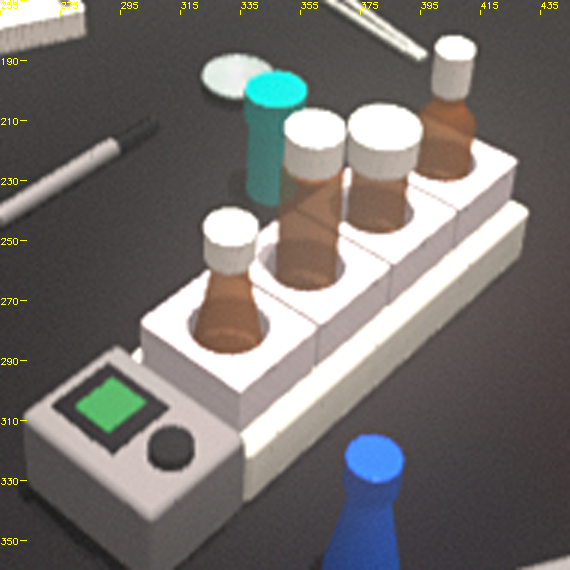

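View pics/sr.png

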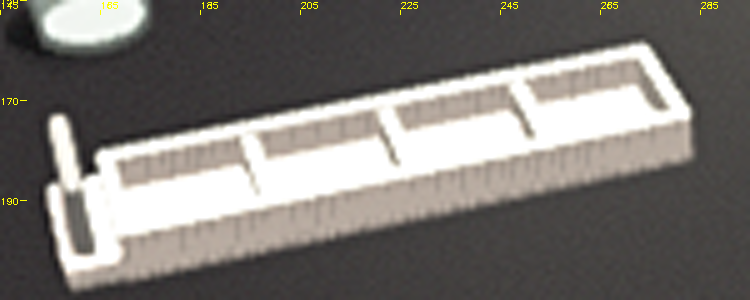

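```bash
cat > h.py <<'E'
import numpy as np, cv2
from scipy.optimize import least_squares
CAL={'side':(47.05430402627741,316.57148326378626,200.95600122786894,[2.06099331,-0.82821775,0.42869858],[-447.56981196,263.21292478,541.96714317]),
'top':(51.00014401142275,319.1776518782583,200.89560768684038,[2.1158459,-2.14232961,0.20488997],[-50.90369336,572.4764556,696.71019231])}
def proj(P,n):
    f,cx,cy,r,t=CAL[n]; f=200/np.tan(np.radians(f/2))
    return cv2.projectPoints(np.atleast_2d(np.array(P,float)),np.array(r),np.array(t),np.array([[f,0,cx],[0,f,cy],[0,0,1.]]),None)[0][:,0]
def back(uv,n,z):
    f,cx,cy,r,t=CAL[n]; f=200/np.tan(np.radians(f/2)); R=cv2.Rodrigues(np.array(r))[0]
    d=R.T@np.array([(uv[0]-cx)/f,(uv[1]-cy)/f,1]); o=-R.T@np.array(t); return o+d*(z-o[2])/d[2]
def W(p,L):
    L=np.atleast_2d(np.array(L,float));c,s=np.cos(p[2]),np.sin(p[2])
    return np.c_[p[0]+c*L[:,0]-s*L[:,1],p[1]+s*L[:,0]+c*L[:,1],L[:,2]]
def fit(obs,p0):
    f=lambda p:np.concatenate([(proj(W(p,[l]),n)[0]-uv) for n,l,uv in obs])
    r=least_squares(f,p0,loss='soft_l1'); return r.x,r.fun.reshape(-1,2)
E
python3 - <<'E'
from h import *
Z=70
H=[('top',(112.5,31,Z),(375,155)),('top',(112.5,-31,Z),(411.7,152.7)),('top',(-112.5,-31,Z),(426,283.3)),('top',(-112.5,31,Z),(386.7,284)),
('side',(-112.5,31,Z),(302.3,278.3)),('side',(-112.5,-31,Z),(335,300)),('side',(112.5,-31,Z),(426.7,223.3))]
R=[('top',(116.5,31,22),(195,160.7)),('top',(116.5,-31,22),(227.3,172.7)),('top',(-116.5,31,22),(143.3,278.3)),('top',(-116.5,-31,22),(176,290)),
('side',(116.5,31,22),(273,158.4)),('side',(116.5,-31,22),(283,173)),('side',(-116.5,31,22),(165,180.4))]
np.set_printoptions(precision=2,suppress=True)
for O in(H,R):
    a=[back(u,n,l[2]) for n,l,u in O]; print(np.array(a))
    m=np.mean(a[:4],0);d=a[0]-a[3] if O is H else a[0]-a[2]
    for sel in ('all','top','side'):
        o=[x for x in O if sel in('all',x[0])]
        p,r=fit(o,[m[0],m[1],np.arctan2(d[1],d[0])]);print(sel,p);print(r.ravel()) 
E
```

```text
[[ 650.72 -158.53   70.  ]
 [ 654.27 -224.34   70.  ]
 [ 425.07 -236.27   70.  ]
 [ 424.78 -169.83   70.  ]
 [ 426.46 -173.14   70.  ]
 [ 430.68 -232.71   70.  ]
 [ 655.11 -220.41   70.  ]]
all [ 539.83 -196.86    0.06]
[ 0.63  0.15 -1.55  0.22 -1.44 -2.5   1.37 -0.62 -0.83 -0.12 -0.02  1.14
  0.14  0.64]
top [ 538.8  -197.15    0.05]
[ 1.35  0.52 -0.79  0.89 -1.8  -1.68  0.97 -0.13]
side [ 540.96 -196.12    0.06]
[-0.45 -0.63  0.43  0.49 -0.    0.01]
[[657.62 175.59  22.  ]
 [633.54 113.96  22.  ]
 [439.9  259.28  22.  ]
 [418.56 199.71  22.  ]
 [659.2  178.64  22.  ]
 [635.78 117.36  22.  ]
 [444.04 261.52  22.  ]]
all [537.89 187.71  -0.37]
[ 0.54 -0.06 -1.46 -0.91  0.36 -0.31 -0.66  0.29  0.66  0.91  0.03  0.19
 -0.92  1.22]
top [537.44 187.13  -0.37]
[ 1.    0.18 -1.03 -0.59  0.53 -0.16 -0.51  0.53]
side [540.05 190.56  -0.37]
[ 0.75  0.21 -0.04 -0.56 -0.6   0.1 ]
```

```bash
python3 - <<'E'
from h import *
np.set_printoptions(precision=1,suppress=True)
p=[540,-196.6,.058]
for n,z,t,s,x in(('conical',130,(411.5,265),(332,244),-85.5),('tall',153,(411.5,226.5),(360.3,211.7),-28.5),('short',123,(403,194),(383,210.7),28.5),('necked',142,(402,156.5),(407,185.7),85.5)):
    print(n,back(t,'top',z)[:2],back(s,'side',z)[:2],W(p,[(x,0,z)])[0][:2],proj(W(p,[(x,0,z)]),'top'),proj(W(p,[(x,0,z)]),'side'))
print(back((338,181),'top',75),back((467,277),'top',82))
from cell import bot
from scipy.spatial.transform import Rotation as Ro
for P,yaw in ((W(p,[(-85.5,0,102)])[0],.058),(W([539,189,-.37],[(85.5,0,60)])[0],-.37)):
  for k in(1,-1):
    # z down, x along row's +-y
    x=np.array([-np.sin(yaw),np.cos(yaw),0])*k; z=np.array([0,0,-1.]); q=Ro.from_matrix(np.c_[x,np.cross(z,x),z]).as_quat()
    for h in(0,150): print(k,h,bot.ik(P+[0,0,h],q))
E
```

```text
conical [ 454.2 -199.8] [ 457.8 -198.6] [ 454.6 -201.6] [[412.6 264.7]] [[331.9 246.1]]
tall [ 511.7 -197.8] [ 514.4 -196.5] [ 511.5 -198.3] [[411.8 226.6]] [[359.8 213.1]]
short [ 568.6 -193.7] [ 571.9 -192.4] [ 568.5 -194.9] [[403.8 194.1]] [[382.9 212.4]]
necked [ 626.2 -191. ] [ 627.1 -192. ] [ 625.4 -191.6] [[402.4 157. ]] [[406.1 186. ]]
[602.7 -91.2  75. ] [ 434.6 -302.2   82. ]
1 0 [ 0.6  0.8 -0.5  2.   0.8  0.5  1.1]
1 150 [ 0.6  0.5 -0.4  1.9  0.3  0.8  1.7]
-1 0 [ 0.3  0.8  0.1  2.1 -0.3  0.3 -0.9]
-1 150 [ 0.   0.5  0.5  1.9 -0.4  0.7 -0.8]
1 0 [-0.2  0.9 -0.3  1.6  0.4  0.6  0.6]
1 150 [-0.2  0.7 -0.3  1.5  0.2  0.9  0.7]
-1 0 [-0.6  1.   0.5  1.7 -0.7  0.6 -1.7]
-1 150 [-0.6  0.8  0.6  1.6 -0.6  0.9 -1.8]
```

All four cap positions agree with the fitted heater pose to 2–3 mm. Order from the panel: conical, tall, short, necked. Confirming target identity in one crop with the predicted positions overlaid, then moving the first bottle.

```bash
cat >> h.py <<'E'
from scipy.spatial.transform import Rotation as Ro
HP=[540.5,-196.3,.058]; RP=[538.6,188.8,-.37]
B={'conical':(-85.5,82,73.5),'tall':(-28.5,105,96),'short':(28.5,75,66.5),'necked':(85.5,94,82)}
GX={'conical':(455.7,-199.8),'tall':(512.6,-197.6),'short':(570,-193.8),'necked':(626.4,-191.6)}
def quat(yaw):
    x=np.array([-np.sin(yaw),np.cos(yaw),0]); z=np.array([0,0,-1.]); return Ro.from_matrix(np.c_[x,np.cross(z,x),z]).as_quat()
E
python3 - <<'E'
from h import *
s=cv2.imread('pics/side0.png');k=4
c=[cv2.resize(s[170:310,290:440],None,fx=k,fy=k)]
for n,(x,H,_) in B.items():
    u=proj([[*GX[n],48+H]],'side')[0]; p=((u-[290,170])*k).astype(int); cv2.circle(c[0],tuple(map(int,p)),4,(0,0,255),-1); cv2.putText(c[0],n,(int(p[0])+5,int(p[1])-5),0,.5,(0,0,255),1)
cv2.imwrite('pics/conf.png',c[0])
for im in('top','side'):
    o=cv2.imread(f'pics/{im}0.png')
    for x in(-85.5,-28.5,28.5,85.5):
        q=W(RP,[(x+a*26,b*26,5) for a,b in((1,1),(1,-1),(-1,-1),(-1,1))]); cv2.polylines(o,[proj(q,im).round().astype(int)],True,(0,0,255),1)
    cv2.imwrite(f'pics/r{im}.png',cv2.resize(o[130:310,120:300],None,fx=3,fy=3))
E
```

```text
(no output)
```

View pics/conf.png

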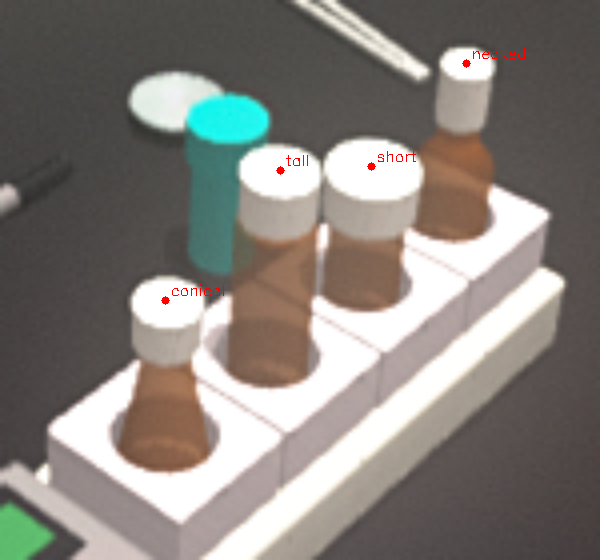

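View pics/rtop.png

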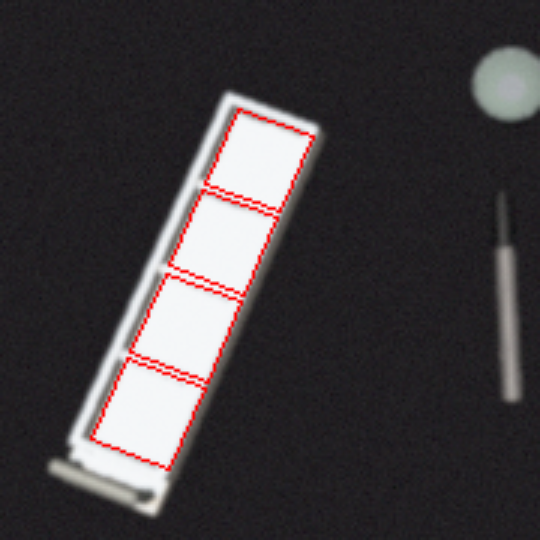

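View pics/rside.png

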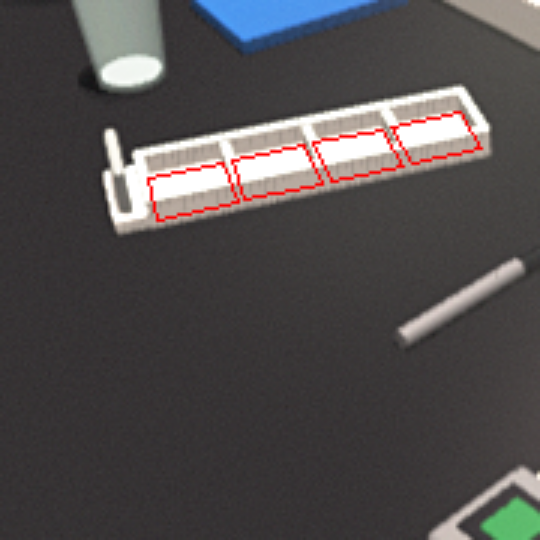

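The crop confirms the caps and their order, and the pocket overlay sits on the rack, with the handle at its lower-left end. Moving the conical flask first.

```bash
cat >> h.py <<'E'
UP=245
def pick(bot,n):
    x,H,g=B[n]; q=quat(HP[2]); P=GX[n]; zt=48+g-19
    bot.move_to([*P,UP],q)
    hit=bot.servo_line([*P,zt],q,vel=120,contact_N=12)
    s=bot.get_state(); print('down',hit,s['eef_pos'].round(1),zt)
    if hit: return False
    bot.grab(20); s=bot.get_state(); print('grip',round(s['grip_width'],1),s['contact_force'].round(1))
    bot.servo_line([*P,UP],q,vel=120); s=bot.get_state(); print('lift',round(s['grip_width'],1),s['contact_force'].round(1),round(s['time'],1)); return True
def place(bot,n):
    x,H,g=B[n]; q=quat(RP[2]); P=W(RP,[(-x,0,0)])[0][:2]; zt=5+g-19
    bot.move_to([*P,UP],q); print('over',round(bot.get_state()['grip_width'],1))
    bot.servo_line([*P,zt+14],q,vel=120)
    hit=bot.servo_line([*P,zt-4],q,vel=20,contact_N=4); s=bot.get_state(); print('touch',hit,s['eef_pos'].round(1),'expect z',zt,s['contact_force'].round(1),round(s['grip_width'],1))
    return hit
def release(bot):
    bot.open_gripper(); p=bot.get_state()['eef_pos']; bot.servo_line([p[0],p[1],UP],vel=150); print('t',round(bot.get_state()['time'],1))
E
python3 - <<'E'
from h import *
from cell import bot
if pick(bot,'conical'): cv2.imwrite('pics/s1.png',bot.capture('side'))
E
```

```text
down False [ 456.1 -199.9  103. ] 102.5
grip 23.1 [-0.1  0.7 -0.8]
lift 22.6 [-0.1 -0.4 -1. ] 6.6
```

View pics/s1.png

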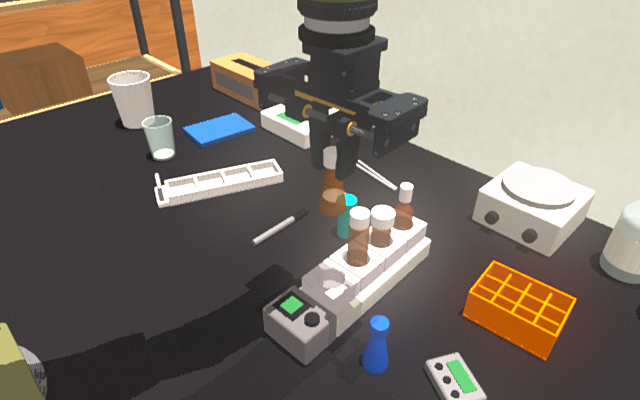

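The conical flask hangs upright in the fingers at (332,185) and its block is empty.

```bash
python3 - <<'E'
from h import *
from cell import bot
if place(bot,'conical'):
    release(bot); cv2.imwrite('pics/s2.png',bot.capture('side'))
E
```

```text
over 22.8
touch True [618.2 157.6  59.4] expect z 59.5 [-0.6 -0.3  4.8] 22.5
t 12.8
```

View pics/s2.png

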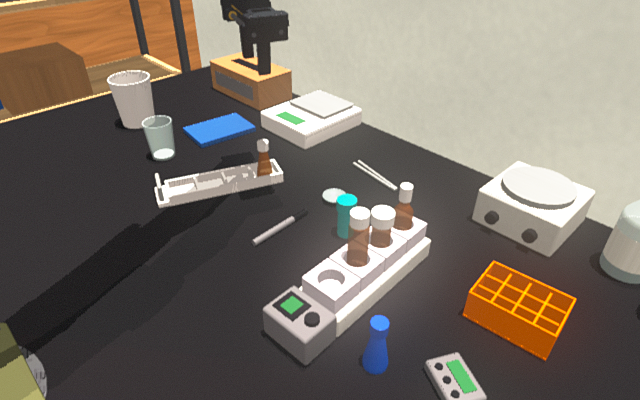

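The conical flask stands upright in the far pocket at (263,158), and contact came at the expected height. Next, the tall one.

```bash
python3 - <<'E'
from h import *
from cell import bot
if pick(bot,'tall') and place(bot,'tall'):
    release(bot); cv2.imwrite('pics/s3.png',bot.capture('side'))
E
```

```text
down False [ 513.1 -197.6  125.6] 125
grip 28.8 [-0.8 -0.1  0.5]
lift 28.9 [-0.  -0.1 -1.6] 17.5
over 28.7
touch True [565.1 178.4  81.9] expect z 82 [ 0.1 -1.   5.5] 28.6
t 23.2
```

View pics/s3.png

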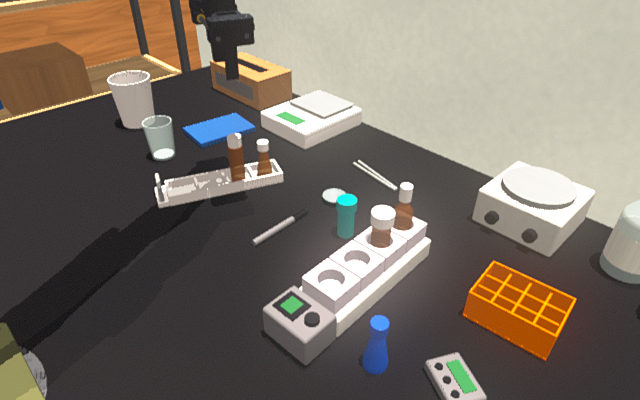

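The tall bottle stands upright in the second pocket at (236,158). Next, the short one.

```bash
python3 - <<'E'
from h import *
from cell import bot
if pick(bot,'short') and place(bot,'short'):
    release(bot); cv2.imwrite('pics/s4.png',bot.capture('side'))
E
```

```text
down False [ 570.6 -193.9   96.2] 95.5
grip 35.3 [-0.2  0.2  0.3]
lift 35.2 [-0.7  0.4 -0.5] 28.3
over 34.8
touch True [512.  198.9  52.3] expect z 52.5 [-0.9 -0.2  5.7] 35.4
t 34.4
```

View pics/s4.png

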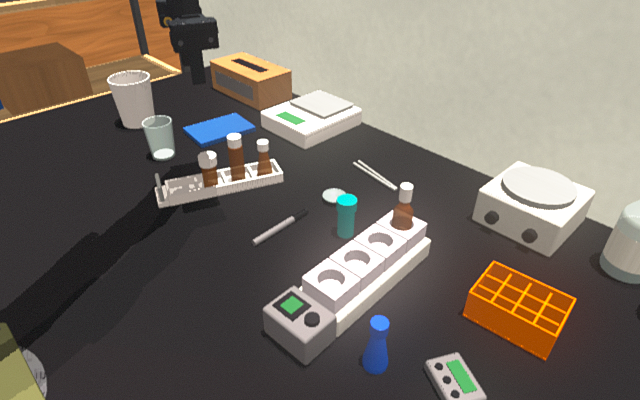

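The short bottle stands upright in the third pocket at (208,170). Last, the necked one, then both views.

```bash
python3 - <<'E'
from h import *
from cell import bot
if pick(bot,'necked') and place(bot,'necked'):
    release(bot)
    p=bot.get_state()['eef_pos']
    bot.servo_line([480,-60,UP+20],vel=200)
    for n in('side','top'): 
        im=bot.capture(n); c=im[110:220,130:300] if n=='side' else im[130:310,120:300]
        cv2.imwrite(f'pics/{n}5.png',cv2.resize(c,None,fx=4 if n=='side' else 3,fy=4 if n=='side' else 3,interpolation=2))
    print(bot.get_state()['time'])
E
```

```text
down False [ 627.1 -191.7  111.8] 111
grip 19.4 [-0.1  0.1 -0.4]
lift 19.0 [-0.8  0.7 -1.1] 39.5
over 19.0
touch True [458.8 219.5  67.8] expect z 68 [-0.1 -0.9  6.4] 19.2
t 45.8
47.4667
```

View pics/side5.png

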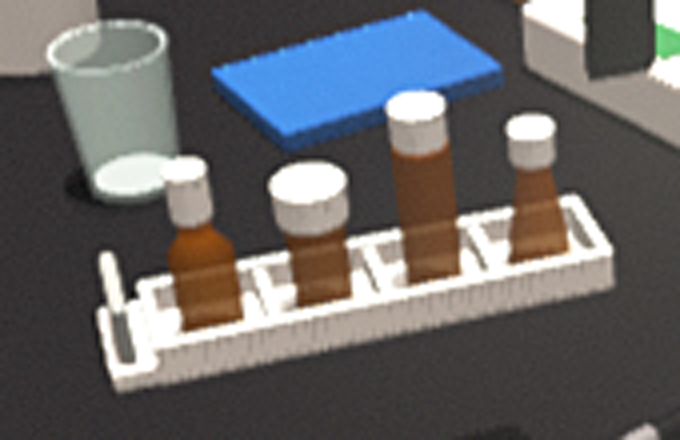

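View pics/top5.png

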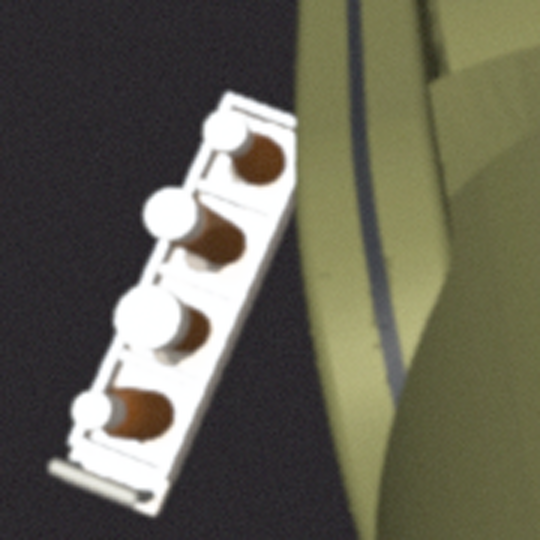

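All four stand upright, one to a pocket; from the handle outwards they are necked, short, tall and conical. The arm is clear of everything.

```bash
python3 - <<'E'
from cell import bot
print(bot.get_state()['contact_force'].round(1)); bot.sign_off()
E
```

```text
[-0.5 -0.1  0.8]
the job is handed in; nothing more can be done
```

All four amber bottles are in the white rack in reverse order, and the job is handed in after about 47.5 s of robot time. From the pocket farthest from the handle to the one beside it, they stand conical, tall, short, necked; on the heater the conical flask was nearest the control panel.

- **Placing:** each bottle touched its pocket floor within 0.2 mm of the expected height before I released it.
- **Final views:** the last side and top pictures show all four upright, one to a pocket. I did not touch the turquoise and blue look-alikes.
- **Measurement:** the two cameras disagreed by up to about 4 mm on positions, which is within the pocket clearance. No check failed.

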